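# Turn the violin blank over in its cradle

### The job

Turn the wooden blank over in its V-shaped cradle, like the page of a book, from the left wing onto the right wing, so that its pale pencilled face shows and its lower edge is still down in the V. Let it down gently with the gripper rather than letting it fall over. Then slide it along the V until its end is against the blue end stop; leave it lying flat on the wing, and do not shift the other things on the bench.

Things in the scene. Friction and masses are not known exactly. Their poses are not given: they have to be found in the camera images.
- cradle: Wooden turning cradle fixed to the bench: two cork-faced wings, 160 mm long (x -80 to +80 mm), form an open V along its x axis, each rising at 35 degrees for 85 mm of slope: left wing to +y, right wing to -y. Outer edges 70 mm out, 77 mm above the bench. Wings 12 mm thick; supports and base under them lie within 75 mm of the middle. Origin: middle, on the bench; z up; +x away from the robot
- cradle_v (a point): bottom line of the V at mid-length, where the two wings meet: 28 mm above the bench, at the cradle's x = y = 0
- cradle_stop (a point): middle of the face of the blue upright end stop that closes the +x end of the V (cradle x = +80 mm, y = 0, 60 mm above the bench); stop 14 mm thick, 100 mm wide, 85 mm tall. The other end (-x) of the V is open
- blank: Loose flat rigid maple blank, 180 x 120 x 9 mm, 0.10 to 0.21 kg. Origin at its centre; x along the length towards the end stop, y across the width, z out of the dark red-brown face; the other face is pale with half a violin outline pencilled on it. Starts flat on the left wing, dark face up, y = -60 mm edge down in the V, far end 25 to 45 mm short of the stop, near end overhanging the wing
- blank_top_edge (a point): middle of the blank's upper long edge (blank's y = +60 mm), overhanging the wing's outer edge by 35 mm, at the start 94 to 99 mm to the left of the V and 97 to 105 mm above the bench. Pushed sideways towards the V here (1 to 3 N), the blank tips up, its lower edge turning in the V; past upright it falls to the right unless held back
- blank_stop_end (a point): middle of the blank's far end face (blank's x = +90 mm), which must meet the blue end stop; the near end face lies 180 mm back and still overhangs the wings by 20 mm when the blank is home
- oil_bottle: yellow bottle with a blue cap, 64 mm across, 150 mm tall, loose bystander; origin under it, leave it where it is
- varnish_jar: amber jar with a steel lid, 68 mm across, 75 mm tall, loose bystander; origin under it, leave it where it is
- thumb_plane: small brass plane with a dark wooden grip, 90 x 30 x 41 mm, loose bystander; origin under it, leave it where it is
- mallet: hammer with a pale wooden handle, lying on the bench, loose bystander; leave it where it is
- gouge: small red-handled hand tool with a steel shaft, lying on the bench, loose bystander; leave it where it is
- rib_block: pale wooden block, 70 x 45 x 40 mm, loose bystander; origin under it, leave it where it is
- pencil_cup: blue ceramic cup, 72 mm across, 85 mm tall, loose bystander; origin under it, leave it where it is
Not all that is in view belongs to the job. There is more than one size of the blank; the one meant has the size given above.

How it is judged:
By the outcome, as a careful person would: the job done as asked, in the order asked, and still so for the second after the job is handed in, with the robot touching nothing.
It also fails if it takes over 58 s, if anything falls off the work surface, if the arm or the gripper's body presses on something with over 40 N, if the wrist force passes 120 N, or if a joint passes its speed limit or range.

### The arm

A 6-joint arm with a two-finger parallel gripper is mounted at the origin on the work surface. World frame = base frame: x ahead of the robot, y to its left, z up, the work surface at z = 0. Lengths are in m, angles in rad, forces in N, time in s.
With the tool pointing down it reaches from about 0.3 to 0.775 m from the base axis. Payload 14.6 kg.
Tool frame: the origin (TCP) lies midway between the tips of the shut fingers; the grasp point (between the pads) lies bot.pinch_z behind it (bot.pinch_z is the distance from the TCP to the grasp point, in m); z points along the fingers, y is the line along which they close (so a half turn about z gives the same grasp; the last joint's range is limited). The gripper opens to 94 mm and grips with 3 to 60 N. Pads are 16 mm wide; open, the fingers measure 119 mm over their backs; the gripper's body (75 mm by 177 mm) begins 78 mm behind the grasp point.
Start: joints at [1.098, 0.3, 1.521, -0, 1.321, -0.067], TCP at [0.217, 0.505, 0.168] pointing down, gripper open.
Joint ranges: [-3.03, 3.03], [-0.79, 2.21], [0.23, 2.52], [-1.04, 4.18], [0, 3.07], [-2.55, 2.55]. Speed limits (rad/s): [2.22, 2.22, 2.57, 3.14, 3.14, 3.14].

### API

Orientations are given as a unit quaternion [x, y, z, w].
In Python, from rig import bot gives the robot as it stands.
- The arm moves only by the tool carry_out, never from a script. Its argument "series" is a list of rows, each a list of 7 numbers: the turn, a rotation vector about the tool's x, y, z in degrees, then the shift along the tool's x, y, z in cm, then the closure, from 0 (fully open) to 1 (shut). In form: [[ax, ay, az, dx, dy, dz, grip], ...]. A call has 1 to 8 rows; each row shifts and turns the commanded pose from where the row before left it, along the tool's axes as they then stand; what a row does not reach is not made up. A row lasts 1/12 s, in which the tool goes at most 41.7 mm and 7.16 degrees, less where a joint would pass 70% of its speed; a pose out of reach is approached as far as the arm can. A call with a gripper value outside its range is refused whole. The fingers move at their own pace and stop on an object; "force" is the grip in N (left out, the last holds). Time passes only in rows, so rows that do not move let the fingers close. It gives the time, the measured TCP pose, the force, the opening and the grip force at its end, in the units of the state.
- bot.get_obs(): the state, without advancing time (a new reading comes with each control period).
- bot.snapshot(name): name is "side" or "top" or "wrist"; returns the picture (480x640x3 uint8, blue, green, red); there is no depth.
- bot.get_calibration(name): a dict with "fx", "fy", "cx", "cy" (pixels), "eye" and "attitude" of the camera in the world. Camera axes: x right, y up, looking along -z (the intrinsics and any distortion apply to the point x, -y, -z); pixel columns grow to the right and rows downward; lengths in m; the calibration is good to about 2 mm. A picture is of the moment at which its call begins: read the wrist's pose just before it. get_calibration takes no time and is no camera call; for the wrist camera it gives the pose at the moment of the call.
- bot.finish_job(): hands the job in; it is judged then, once.
Trained networks look in the newest picture that a camera, given by its name, has taken for a name from the list of things; names that differ only in an ending like _2 or _b are one class to them, and where a whole thing is asked for, a point or a joint stands for the part that bears it (a point fixed in the world has none). Each returns a list of dicts, best first, with "score" (0 to 1); they miss things now and then, are a little off and sometimes report something else, mostly with a low value. They report only what shows in the picture. A call takes as long as a camera call. They do not tell look-alikes from the thing itself.
- bot.boxes_of(label, camera): "centre" ([x, y, z] in m, in world coordinates, good to about 4 mm: the middle of the surface that is visible of it).
The state is a dict: "t": time; "joints": joint angles; "dq": joint speeds; "tau": joint torques, N m; "eef_pos": TCP position; "orientation": TCP orientation; "contact_force": force on the tool from outside, world axes, zero at the start; "wrist_torque": the same for the moment, N m; "opening": finger opening in m; "grip_force": force on a finger pad.
Only numpy, scipy, OpenCV 4.12 (cv2) and the standard library are available. Lean on these libraries where they do the work, as an engineer would, in place of code of your own. Each camera call takes 0.05 s, during which the arm holds its last target. There are 200 camera calls.

## Working session

There is one attempt and no reset: what is moved stays moved. The work goes in short steps, Python scripts to look and compute and a tool call to move; the robot and the scene stay as the last step left them, time stands still between calls to the robot, and variables do not carry over. Pictures are saved under pics/ and viewed, at most 10 in all, crops included, and the job is handed in when it is done.

Besides the shell and the picture viewer there is one more tool, called after ">>>" in YAML: its name, and indented under it one key for each argument. carry_out: Moves the arm, as the interface text tells. Its arguments: {"type":"object","properties":{"series":{"type":"array","items":{"type":"array","items":{"type":"number"}}},"force":{"type":"number"}},"required":["series"]}

```bash
mkdir -p pics; ls
python3 - <<'E'
from rig import bot
import cv2
o=bot.get_obs(); print({k:o[k] for k in('t','eef_pos','orientation','opening','contact_force')}, bot.pinch_z)
for c in('top','side'):
    cv2.imwrite(f'pics/{c}0.png',bot.snapshot(c))
    print(c,bot.get_calibration(c))
    for l in('cradle','cradle_v','cradle_stop','blank','blank_top_edge','blank_stop_end'):
        try: print(l,[(d['centre'],round(d['score'],2)) for d in bot.boxes_of(l,c)][:3])
        except Exception as e: print(l,e)
print(bot.get_obs()['t'])
E
```

```text
pics
{'t': 0.0, 'eef_pos': array([0.21698982, 0.50505908, 0.16728454]), 'orientation': array([ 2.01526551e-01,  9.79482884e-01, -5.52090946e-04, -1.54239519e-04]), 'opening': 0.09388999035178418, 'contact_force': array([ 0.04606864, -0.08398074, -0.44156124])} 0.0188
top {'fx': 486.6218643429533, 'fy': 486.6218643429533, 'cx': 325.3806571873284, 'cy': 242.1460327443691, 'eye': array([ 0.41138773, -0.01414231,  1.2868261 ]), 'attitude': array([ 0.01922351, -0.03371434, -0.6980526 ,  0.71499396])}
cradle [([0.6826, 0.072, 0.0569], 0.68)]
cradle_v [([0.6826, 0.072, 0.0569], 0.68)]
cradle_stop [([0.6876, 0.0756, 0.0551], 0.82), ([0.5477, 0.4128, 0.101], 0.72), ([0.5849, 0.1351, 0.0703], 0.27)]
blank [([0.3699, -0.1624, 0.0149], 0.8), ([0.5885, 0.13, 0.0768], 0.63)]
blank_top_edge [([0.582, 0.134, 0.0765], 0.75), ([0.3674, -0.1596, 0.0095], 0.65), ([0.6848, 0.0718, 0.0576], 0.32)]
blank_stop_end [([0.589, 0.1346, 0.0712], 0.91), ([0.3697, -0.1632, 0.0112], 0.75), ([0.6838, 0.0706, 0.055], 0.23)]
side {'fx': 472.36392043237726, 'fy': 472.36392043237726, 'cx': 317.85713139123243, 'cy': 244.19267404607714, 'eye': array([-0.07990257, -0.66976181,  0.89330061]), 'attitude': array([ 0.38111588, -0.14434216, -0.34242936,  0.84655665])}
cradle [([0.6771, 0.0595, 0.0485], 0.8)]
cradle_v [([0.6771, 0.0595, 0.0485], 0.8)]
cradle_stop [([0.6808, 0.0603, 0.0432], 0.7)]
blank [([0.5759, 0.1291, 0.07], 0.97), ([0.3596, -0.172, 0.0078], 0.63)]
blank_top_edge [([0.3618, -0.1692, 0.0063], 0.8), ([0.5801, 0.1254, 0.0693], 0.7)]
blank_stop_end [([0.5834, 0.1258, 0.0686], 0.82), ([0.3609, -0.1659, 0.0139], 0.77)]
0.7
```

View pics/top0.png

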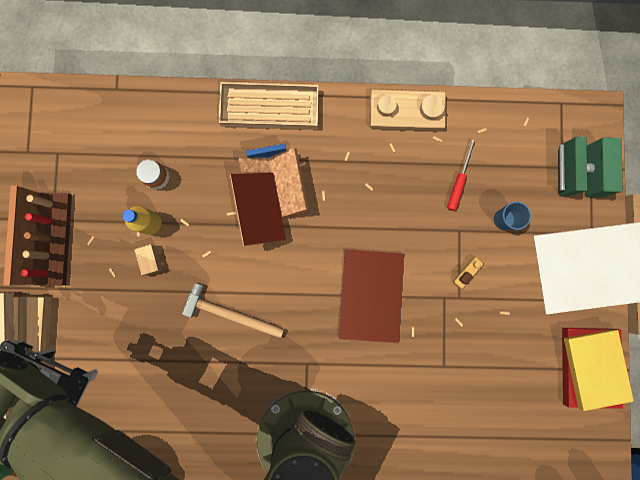

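View pics/side0.png

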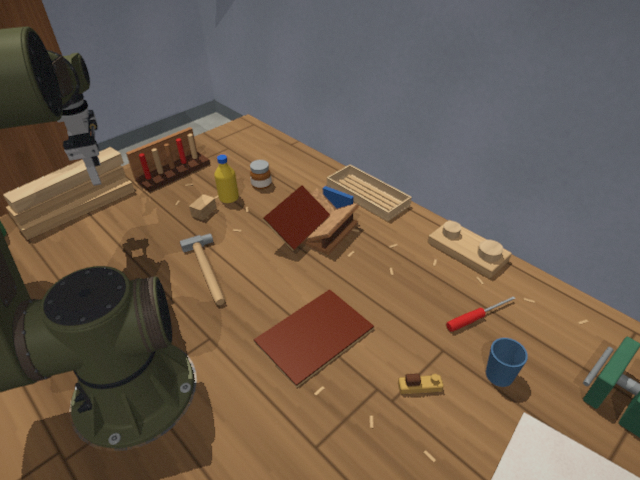

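The picture shows two candidates for the blank: the board on the cradle's left wing, top px (260,208), and a look-alike flat on the bench, px (371,295). The blue stop is at px (266,151). I choose the one in the cradle and check it in a close crop.

Run:
```python
import cv2
a=cv2.imread('pics/top0.png')[135:255,220:320]; b=cv2.imread('pics/side0.png')[170:270,250:370]
a=cv2.resize(a,(400,480),interpolation=cv2.INTER_CUBIC); b=cv2.resize(b,(400,333),interpolation=cv2.INTER_CUBIC)
b=cv2.copyMakeBorder(b,0,147,0,0,cv2.BORDER_CONSTANT)
c=cv2.hconcat([a,b])
cv2.imwrite('pics/crop0.png',c)
```

```text
(no output)
```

View pics/crop0.png

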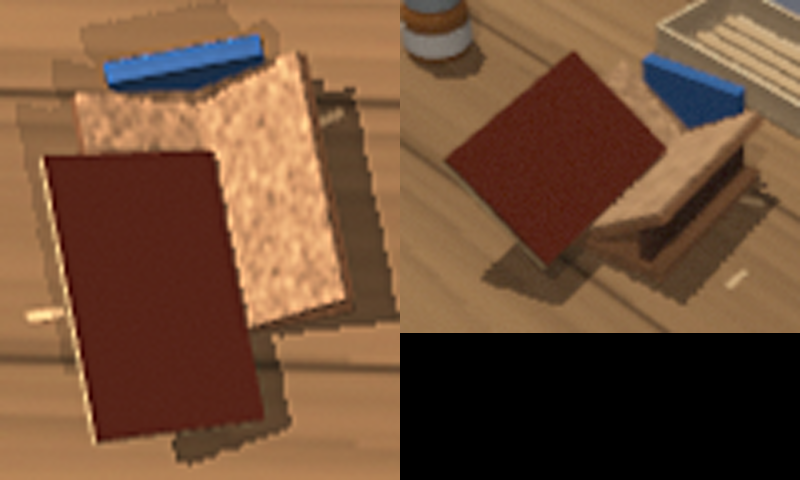

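The crop shows the board lying on the left wing, lower edge in the V, stop free beyond. That's the right one. I fit the cradle pose from the corner pixels.

```bash
cat > h.py <<'E'
import numpy as np
from rig import bot
from scipy.spatial.transform import Rotation as R
def proj(P,c):
    q=(np.asarray(P)-c['eye'])@R.from_quat(c['attitude']).as_matrix()
    return np.c_[c['cx']+c['fx']*q[:,0]/-q[:,2], c['cy']+c['fy']*q[:,1]/q[:,2]]
C,S=np.cos(np.radians(35)),np.sin(np.radians(35))
def toW(p,th):  # cradle m -> world
    c,s=np.cos(th[2]),np.sin(th[2]); p=np.atleast_2d(p)
    return np.c_[th[0]+c*p[:,0]-s*p[:,1], th[1]+s*p[:,0]+c*p[:,1], p[:,2]]
def bl(x,d,n=.009): return [x, d*C-n*S, .028+d*S+n*C]
E
python3 - <<'E'
from h import *
from scipy.optimize import least_squares
ct,cs=bot.get_calibration('top'),bot.get_calibration('side')
pt=np.array([(105,64),(261,37),(263,57),(108,86),(299,53),(350,300),(77,93),(43,157),(215,152),(265,418),(97,440)])/4+[220,135]
ps=np.array([(173,52),(266,148),(148,263),(45,160)])/3.3333+[250,170]
def pts(th):
    s=th[3]
    b=[bl(s,.12),bl(s,0),bl(s-.18,0),bl(s-.18,.12)]
    b=[b[0],b[1],b[2],b[3]]
    f=[[.094,.05,.085],[.094,-.05,.085],[.08,-.05,.085],[.08,.05,.085],[.08,-.0696,.0768],[-.08,-.0696,.0768],[.08,.0696,.0768]]
    return toW(f+b,th),toW(b,th)
def r(th):
    a,b=pts(th); return np.r_[(proj(a,ct)-pt),(proj(b,cs)-ps)].ravel()
s=least_squares(r,[.62,.09,.2,.045],loss='soft_l1')
print(s.x,np.degrees(s.x[2]),np.round(r(s.x).reshape(-1,2),1))
np.save('th.npy',s.x)
a,b=pts(s.x); print(b.round(4))
for l in('oil_bottle','varnish_jar','rib_block','mallet'):
    print(l,[np.round(d['centre'],3) for d in bot.boxes_of(l,'top')][:2])
E
```

```text
[0.64461232 0.09712261 0.21989454 0.03978686] 12.599029303748976 [[-0.3  0.1]
 [-0.  -0.6]
 [ 0.5 -0.2]
 [-0.  -0. ]
 [-0.7  0.2]
 [-1.2  0.1]
 [ 0.5  0.5]
 [ 0.8 -0.6]
 [-0.4 -0.8]
 [ 0.3  0.4]
 [ 0.8  0.5]
 [-0.1 -0.9]
 [ 0.4  0.1]
 [-0.3  0.7]
 [-0.4 -0.8]]
[[0.6631 0.1967 0.1042]
 [0.6846 0.1008 0.0354]
 [0.5089 0.0615 0.0354]
 [0.4875 0.1574 0.1042]]
oil_bottle [array([0.545, 0.412, 0.099])]
varnish_jar [array([0.663, 0.401, 0.073])]
rib_block [array([0.45 , 0.409, 0.037])]
mallet [array([0.319, 0.22 , 0.025])]
```

```bash
cat >> h.py <<'E'
th=np.load('th.npy') if __import__('os').path.exists('th.npy') else None
def tool(al,phi,x,d,n=.0045):
    """TCP pose, blank at turn al deg (0=left wing,110=right wing), tool in the blank plane phi deg from down-slope to +x.
    x,d,n: grasp point in the blank's plane (cradle x, up-slope, normal from lower-face at start)"""
    p=np.radians(phi); a=np.radians(al)
    z=np.array([np.sin(p),-np.cos(p)*C,-np.cos(p)*S]); y=np.array([0,S,-C]); M=np.c_[np.cross(y,z),y,z]
    g=np.array([x,d*C-n*S,d*S+n*C])+bot.pinch_z*z
    Rx=R.from_rotvec([a,0,0]).as_matrix(); Rz=R.from_rotvec([0,0,th[2]]).as_matrix()
    return toW(Rx@g+[0,0,.028],th)[0], Rz@Rx@M
def step(P,M,o=None):
    o=o or bot.get_obs(); R0=R.from_quat(o['orientation'])
    rv=np.degrees((R0.inv()*R.from_matrix(M)).as_rotvec()); dp=R0.inv().apply(P-o['eef_pos'])*100
    return np.r_[rv,dp]
def show(P,M):
    o=bot.get_obs(); s=step(P,M,o)
    print('t',round(o['t'],2),'q',o['joints'].round(3),'p',o['eef_pos'].round(4),'F',np.round(o['contact_force'],1),'open',round(o['opening'],4),'grip',round(o['grip_force'],1))
    print('target',np.round(P,3),'R.z',M[:,2].round(2),'delta rot,cm',s.round(2),'angle',np.linalg.norm(s[:3]).round(1),'dist',np.linalg.norm(s[3:]).round(1))
E
python3 - <<'E'
from h import *
P,M=tool(55,45,-.11,.095)
show(P,M)
show(np.array([.40,.25,.33]),M)
print([m for m in dir(bot) if m[0]!='_'])
E
```

```text
t 0.9 q [ 1.098  0.3    1.521 -0.     1.321 -0.067] p [0.2171 0.5053 0.1679] F [ 0.3  0.3 -0.8] open 0.0942 grip 0.0
target [0.551 0.072 0.11 ] R.z [ 0.69  0.15 -0.71] delta rot,cm [-14.07 -43.49 -33.96 -47.81 -26.66   5.82] angle 56.9 dist 55.1
t 0.9 q [ 1.098  0.3    1.521 -0.     1.321 -0.067] p [0.2171 0.5053 0.1679] F [ 0.3  0.3 -0.8] open 0.0942 grip 0.0
target [0.4  0.25 0.33] R.z [ 0.69  0.15 -0.71] delta rot,cm [-14.07 -43.49 -33.96 -26.88 -16.24 -16.21] angle 56.9 dist 35.3
['MotionError', 'boxes_of', 'finish_job', 'get_calibration', 'get_obs', 'pinch_z', 'snapshot']
```

>>> carry_out:
  series:
    - [0,0,0,-2.5,-1.5,-3,0.4]
    - [0,0,0,-3.5,-2,-2,0.4]
    - [0,0,0,-3.5,-2,-2,0.4]
    - [0,0,0,-3.5,-2,-2,0.4]
    - [0,0,0,-3.5,-2,-2,0.4]
    - [0,0,0,-3.5,-2,-2,0.4]
    - [0,0,0,-3.5,-2,-2,0.4]
    - [0,0,0,-3.5,-2,-1,0.4]
  force: 30

```text
t: 1.57
eef_pos: [0.394, 0.2694, 0.3212]
orientation: [0.201, 0.98, 0.001, 0.001]
contact_force: [1.2, 0.0, -0.4]
opening: 0.0567
grip_force: 0.0
```

>>> carry_out:
  series:
    - [-1.75,-5.4,-4.2,0,0,0,0.6]
    - [-1.75,-5.4,-4.2,0,0,0,0.6]
    - [-1.75,-5.4,-4.2,0,0,0,0.6]
    - [-1.75,-5.4,-4.2,0,0,0,0.6]

```text
t: 1.9
eef_pos: [0.3935, 0.2706, 0.3194]
orientation: [0.052, 0.979, 0.022, 0.198]
contact_force: [0.4, 0.3, 0.6]
opening: 0.0379
grip_force: 0.0
```

>>> carry_out:
  series:
    - [-1.75,-5.4,-4.2,0,0,0,0.6]
    - [-1.75,-5.4,-4.2,0,0,0,0.6]
    - [-1.75,-5.4,-4.2,0,0,0,0.6]
    - [-1.75,-5.4,-4.2,0,0,0,0.6]
    - [0,0,0,0,0,0,0.6]

```text
t: 2.32
eef_pos: [0.3915, 0.2699, 0.317]
orientation: [-0.101, 0.919, 0.042, 0.379]
contact_force: [-1.1, -0.7, -0.4]
opening: 0.0377
grip_force: 0.0
```

Run:
```python
from h import *
o=bot.get_obs(); print(o['orientation'],o['dq'].round(3))
P,M=tool(55,45,-.11,.095)
show(np.array([.40,.25,.33]),M)
for phi in (35,45,60):
    P,M=tool(0,phi,-.11,.095); show(P,M)
```

```text
[-0.10083737  0.91884678  0.04170108  0.37922743] [-0.025  0.073 -0.161  0.129  0.184  0.015]
t 2.32 q [ 0.765 -0.384  2.04  -0.51   0.848 -0.809] p [0.3915 0.2699 0.317 ] F [-1.1 -0.7 -0.4] open 0.0377 grip 0.0
target [0.4  0.25 0.33] R.z [ 0.69  0.15 -0.71] delta rot,cm [-0.04 -0.15 -0.06 -1.21 -2.13 -0.64] angle 0.2 dist 2.5
t 2.32 q [ 0.765 -0.384  2.04  -0.51   0.848 -0.809] p [0.3915 0.2699 0.317 ] F [-1.1 -0.7 -0.4] open 0.0377 grip 0.0
target [0.534 0.137 0.077] R.z [ 0.71 -0.53 -0.47] delta rot,cm [ 42.19   9.05 -35.4    9.08 -16.12  24.77] angle 55.8 dist 30.9
t 2.32 q [ 0.765 -0.384  2.04  -0.51   0.848 -0.809] p [0.3915 0.2699 0.317 ] F [-1.1 -0.7 -0.4] open 0.0377 grip 0.0
target [0.536 0.139 0.079] R.z [ 0.82 -0.41 -0.41] delta rot,cm [ 38.9   -0.17 -38.89   8.81 -15.94  24.86] angle 55.0 dist 30.8
t 2.32 q [ 0.765 -0.384  2.04  -0.51   0.848 -0.809] p [0.3915 0.2699 0.317 ] F [-1.1 -0.7 -0.4] open 0.0377 grip 0.0
target [0.538 0.143 0.081] R.z [ 0.93 -0.21 -0.29] delta rot,cm [ 33.58 -13.99 -43.76   8.44 -15.62  24.91] angle 56.9 dist 30.6
```

Run:
```python
from h import *
import itertools
D=[([1.098,.3,1.521,0,1.321,-.067],[.2015,.9795,-.00055,-.00015]),([.765,-.384,2.04,-.51,.848,-.809],[-.1008,.9188,.0417,.3792])]
for s1,s4,s5,s6 in itertools.product((1,-1),repeat=4):
    E=[]
    for q,o in D:
        r=R.from_euler('Z',s1*q[0])*R.from_euler('Y',q[1]+q[2])*R.from_euler('Z',s4*q[3])*R.from_euler('Y',s5*q[4])*R.from_euler('Z',s6*q[5])
        E.append(r.inv()*R.from_quat(o))
    print(s1,s4,s5,s6,np.degrees((E[0].inv()*E[1]).magnitude()).round(1),E[0].as_quat().round(3))
```

```text
1 1 1 1 0.0 [0.    0.    0.707 0.707]
1 1 1 -1 85.1 [0.    0.    0.658 0.753]
1 1 -1 1 91.3 [0.638 0.73  0.175 0.175]
1 1 -1 -1 64.2 [0.685 0.685 0.162 0.186]
1 -1 1 1 58.4 [0.    0.    0.707 0.707]
1 -1 1 -1 129.7 [0.    0.    0.658 0.753]
1 -1 -1 1 104.8 [0.638 0.73  0.175 0.175]
1 -1 -1 -1 97.7 [0.685 0.685 0.162 0.186]
-1 1 1 1 80.1 [ 0.001 -0.    -0.308  0.952]
-1 1 1 -1 64.2 [ 0.001 -0.    -0.371  0.929]
-1 1 -1 1 108.0 [-0.359  0.9   -0.077  0.236]
-1 1 -1 -1 66.9 [-0.298  0.922 -0.092  0.23 ]
-1 -1 1 1 27.2 [ 0.001 -0.    -0.308  0.952]
-1 -1 1 -1 66.5 [ 0.001 -0.    -0.371  0.929]
-1 -1 -1 1 78.2 [-0.359  0.9   -0.077  0.236]
-1 -1 -1 -1 45.8 [-0.298  0.922 -0.092  0.23 ]
```

>>> carry_out:
  series:
    - [0,0,0,0.5,-2,2,0.6]
    - [0,0,0,0.5,-2,2,0.6]
    - [4,0,-4,0.5,0,0,0.6]
    - [4,0,-4,0,0,0,0.6]
    - [0,0,0,0,0,0,0.6]

```text
t: 2.73
eef_pos: [0.4196, 0.235, 0.2799]
orientation: [-0.134, 0.911, -0.052, 0.385]
contact_force: [-0.3, -0.1, -1.1]
opening: 0.0373
grip_force: 0.0
```

Run:
```python
from h import *
o=bot.get_obs(); print(o['joints'].tolist(),o['eef_pos'].tolist(),o['orientation'].tolist())
```

```text
[0.7425061491764964, -0.3025296945844307, 2.078351760690396, -0.693346540818998, 0.8434013385266869, -0.7880839177618001] [0.41957113294469833, 0.2350077288964606, 0.279898379702909] [-0.13443292895138986, 0.9114971934150701, -0.051676349217672585, 0.3852664129424391]
```

```bash
cat > kin.py <<'E'
from h import *
from scipy.optimize import least_squares
D=[([1.098,.3,1.521,0,1.321,-.067],[.21710,.5053,.1679]),([.765,-.384,2.04,-.51,.848,-.809],[.3915,.2699,.317]),
([0.7425,-0.3025,2.0784,-0.6933,0.8434,-0.7881],[.41957,.2350,.2799])]
Y=lambda a:R.from_euler('Y',a)
def rot(q): return R.from_euler('Z',q[0])*Y(q[1]+q[2])*R.from_euler('Z',q[3])*Y(q[4])*R.from_euler('Z',q[5]+np.pi/2)
def fk(q,k):
    d1,b,L2,a3,L3,d6=k
    return R.from_euler('Z',q[0]).apply(np.array([0,b,d1])+Y(q[1]).apply([0,0,L2])+Y(q[1]+q[2]).apply([a3,0,L3]))+rot(q).apply([0,0,d6])
k=least_squares(lambda k:np.r_[np.concatenate([fk(q,k)-p for q,p in D]),1e-4*(k-[.33,.037,.35,0,.35,.25])],[.33,.037,.35,0,.35,.25])
K=k.x
lo=np.array([-3.03,-.79,.23,-1.04,0,-2.55]);hi=np.array([3.03,2.21,2.52,4.18,3.07,2.55])
def ik(P,M,q0):
    f=lambda q:np.r_[(fk(q,K)-P)*10,(R.from_matrix(M).inv()*rot(q)).as_rotvec()]
    s=least_squares(f,np.clip(q0,lo+.01,hi-.01),bounds=(lo,hi)); return s.x,np.abs(f(s.x)).max()
E
python3 - <<'E'
from kin import *
print(K.round(4),k.cost,[np.round(fk(q,K)-p,4) for q,p in D])
for phi in (0,20,35,45,60,75):
    q=np.array(D[2][0])
    for al in (55,30,0,55,80,110):
        if al==55:q=np.array(D[2][0])
        P,M=tool(al,phi,-.11,.095); q,e=ik(P,M,q); print(phi,al,q.round(2),round(e,3), 'wristz',fk(q,K).round(2)[2])
E
```

```text
[0.22   0.0367 0.4245 0.0398 0.4472 0.3085] 8.127843877920622e-08 [array([ 0.0001, -0.0001, -0.0002]), array([-0.0001,  0.0001,  0.0003]), array([ 0.    , -0.    , -0.0001])]
0 55 [ 0.06  0.34  1.62  0.    1.18 -1.73] 0.0 wristz 0.1
0 30 [ 0.36  0.4   1.62 -0.46  1.22 -1.25] 0.0 wristz 0.1
0 0 [ 0.62  0.68  1.53 -0.86  1.48 -0.84] 0.0 wristz 0.08
0 55 [ 0.06  0.34  1.62  0.    1.18 -1.73] 0.0 wristz 0.1
0 80 [-0.22  0.47  1.54  0.4   1.35 -2.14] 0.0 wristz 0.1
0 110 [-0.43  0.78  1.37  0.72  1.67 -2.41] 0.0 wristz 0.07
20 55 [ 0.02  0.16  1.9   0.1   0.74 -1.83] 0.0 wristz 0.11
20 30 [ 0.37  0.22  1.91 -0.66  0.81 -1.08] 0.0 wristz 0.1
20 0 [ 0.65  0.53  1.77 -1.04  1.21 -0.71] 0.062 wristz 0.08
20 55 [ 0.02  0.16  1.9   0.1   0.74 -1.83] 0.0 wristz 0.11
20 80 [-0.29  0.3   1.82  0.65  1.01 -2.36] 0.0 wristz 0.1
20 110 [-0.51  0.64  1.65  0.94  1.41 -2.55] 0.013 wristz 0.07
35 55 [-0.01  0.06  2.1   0.34  0.4  -2.08] 0.0 wristz 0.11
35 30 [ 0.36  0.14  2.11 -1.02  0.52 -0.75] 0.0 wristz 0.1
35 0 [ 0.61  0.42  1.86 -1.04  1.03 -0.78] 0.215 wristz 0.08
35 55 [-0.01  0.06  2.1   0.34  0
[... 561 characters left out ...]
] 0.199 wristz 0.12
60 30 [ 0.13  0.04  2.26 -0.99  0.   -1.  ] 0.221 wristz 0.11
60 0 [ 0.39  0.16  2.12 -1.04  0.43 -1.13] 0.491 wristz 0.09
60 55 [ 0.07  0.04  2.25 -0.92  0.   -0.74] 0.199 wristz 0.12
60 80 [ 0.01  0.07  2.24 -0.44  0.   -0.89] 0.438 wristz 0.11
60 110 [-0.04  0.14  2.21  0.4   0.   -1.33] 0.753 wristz 0.08
75 55 [ 0.07  0.02  2.25 -0.97  0.   -0.67] 0.444 wristz 0.13
75 30 [ 0.13  0.03  2.26 -0.99  0.   -1.02] 0.42 wristz 0.12
75 0 [ 0.2   0.09  2.24 -1.01  0.   -1.44] 0.592 wristz 0.09
75 55 [ 0.07  0.02  2.25 -0.97  0.   -0.67] 0.444 wristz 0.13
75 80 [ 0.01  0.05  2.24 -0.78  0.   -0.5 ] 0.446 wristz 0.12
75 110 [-0.05  0.14  2.21 -0.41  0.   -0.41] 0.748 wristz 0.09
```

Run:
```python
from kin import *
q0=np.array([.62,.68,1.53,-.86,1.48,-.84])
for phi,x in ((10,-.1),(5,-.1),(0,-.1)):
    q=q0
    for al,xx,d in ((0,x,.19),(0,x,.109),(30,x,.109),(55,x,.109),(80,x,.109),(110,x,.109),(110,x+.04,.109),(110,x+.04,.18)):
        P,M=tool(al,phi,xx,d); q,e=ik(P,M,q); print(phi,al,xx,d,q.round(2),round(e,3))
P,M=tool(0,10,-.1,.189); show(P,M)
P,M=tool(0,10,-.1,.25); show(P,M)
```

```text
10 0 -0.1 0.19 [ 0.76  0.61  1.51 -0.9   1.51 -0.83] 0.0
10 0 -0.1 0.109 [ 0.66  0.61  1.63 -0.96  1.36 -0.77] 0.0
10 30 -0.1 0.109 [ 0.38  0.31  1.72 -0.53  1.05 -1.2 ] 0.0
10 55 -0.1 0.109 [ 0.05  0.25  1.72  0.04  1.   -1.76] 0.0
10 80 -0.1 0.109 [-0.26  0.38  1.64  0.5   1.21 -2.21] 0.0
10 110 -0.1 0.109 [-0.48  0.72  1.47  0.82  1.56 -2.45] 0.0
10 110 -0.060000000000000005 0.109 [-0.44  0.78  1.36  0.84  1.57 -2.4 ] 0.0
10 110 -0.060000000000000005 0.18 [-0.51  0.79  1.22  0.81  1.7  -2.35] 0.0
5 0 -0.1 0.19 [ 0.74  0.65  1.43 -0.85  1.58 -0.86] 0.0
5 0 -0.1 0.109 [ 0.64  0.65  1.56 -0.91  1.44 -0.82] 0.0
5 30 -0.1 0.109 [ 0.37  0.36  1.65 -0.49  1.15 -1.23] 0.0
5 55 -0.1 0.109 [ 0.05  0.3   1.65  0.02  1.11 -1.74] 0.0
5 80 -0.1 0.109 [-0.24  0.43  1.57  0.45  1.3  -2.17] 0.0
5 110 -0.1 0.109 [-0.46  0.75  1.39  0.76  1.63 -2.42] 0.0
5 110 -0.060000000000000005 0.109 [-0.42  0.82  1.28  0.79  1.65 -2.36] 0.0
5 110 -0.060000000000000005 0.18 [-0.48  0.83  1.14  0.76  1.77 -2.31] 0.0
0 0 -0.1 0.19 [ 0.72  0.69  1.36 -0.8   1.66 -0.9 ] 0.0
0 0 -0.1 0.109 [ 0.63  0.69  1.49 -0.85  1
[... 192 characters left out ...]
10 -0.1 0.109 [-0.43  0.79  1.32  0.72  1.7  -2.39] 0.0
0 110 -0.060000000000000005 0.109 [-0.4   0.86  1.2   0.74  1.72 -2.32] 0.0
0 110 -0.060000000000000005 0.18 [-0.46  0.88  1.05  0.72  1.85 -2.29] 0.0
t 2.73 q [ 0.743 -0.303  2.078 -0.693  0.843 -0.788] p [0.4196 0.235  0.2799] F [-0.3 -0.1 -1.1] open 0.0373 grip 0.0
target [0.52  0.21  0.129] R.z [ 0.35 -0.75 -0.56] delta rot,cm [ 39.09  32.62 -20.68   4.36  -1.51  17.69] angle 55.0 dist 18.3
t 2.73 q [ 0.743 -0.303  2.078 -0.693  0.843 -0.788] p [0.4196 0.235  0.2799] F [-0.3 -0.1 -1.1] open 0.0373 grip 0.0
target [0.509 0.259 0.164] R.z [ 0.35 -0.75 -0.56] delta rot,cm [ 39.09  32.62 -20.68   1.28   2.7   14.51] angle 55.0 dist 14.8
```

>>> carry_out:
  series:
    - [4.9,4.1,-2.6,0,0,0,0.6]
    - [4.9,4.1,-2.6,0,0,0,0.6]
    - [4.9,4.1,-2.6,0,0,0,0.6]
    - [4.9,4.1,-2.6,0,0,0,0.6]
    - [4.9,4.1,-2.6,0,0,0,0.6]
    - [4.9,4.1,-2.6,0,0,0,0.6]
    - [4.9,4.1,-2.6,0,0,0,0.6]
    - [4.8,3.9,-2.5,0,0,0,0.6]

```text
t: 3.4
eef_pos: [0.4182, 0.2366, 0.2794]
orientation: [-0.139, 0.875, -0.447, 0.126]
contact_force: [-0.0, -0.8, 0.3]
opening: 0.0382
grip_force: 0.0
```

Run:
```python
from h import *
P,M=tool(0,10,-.1,.189); show(P,M)
```

```text
t 3.4 q [ 0.916  0.343  1.514 -0.838  1.779 -0.933] p [0.4182 0.2366 0.2794] F [-0.  -0.8  0.3] open 0.0382 grip 0.0
target [0.52  0.21  0.129] R.z [ 0.35 -0.75 -0.56] delta rot,cm [ 0.31 -0.08  0.2  -7.11  9.4  14.05] angle 0.4 dist 18.3
```

>>> carry_out:
  series:
    - [0,0,0,-1.4,2.0,2.6,0.6]
    - [0,0,0,-1.4,2.0,2.6,0.6]
    - [0,0,0,-1.4,2.0,2.6,0.6]
    - [0,0,0,-1.4,1.7,2.6,0.6]
    - [0.3,0,0.2,-1.5,1.7,2.6,0.6]
    - [0,0,0,0,0,1.0,0.6]
    - [0,0,0,0,0,0,0.6]

```text
t: 3.98
eef_pos: [0.5213, 0.2079, 0.1283]
orientation: [-0.136, 0.874, -0.449, 0.127]
contact_force: [0.5, 0.1, -0.1]
opening: 0.0376
grip_force: 0.0
```

Run:
```python
from h import *
import cv2
P,M=tool(0,10,-.1,.109); show(P,M)
a=bot.snapshot('top')[110:290,180:380]; b=bot.snapshot('side')[110:290,200:400]
cv2.imwrite('pics/pre.png',cv2.resize(cv2.hconcat([a,b]),(800,360),interpolation=cv2.INTER_CUBIC))
```

```text
t 3.98 q [ 0.753  0.606  1.51  -0.902  1.501 -0.828] p [0.5213 0.2079 0.1283] F [ 0.5  0.1 -0.1] open 0.0376 grip 0.0
target [0.535 0.146 0.084] R.z [ 0.35 -0.75 -0.56] delta rot,cm [ 0.02 -0.06 -0.06  1.39  0.02  7.64] angle 0.1 dist 7.8
```

View pics/pre.png

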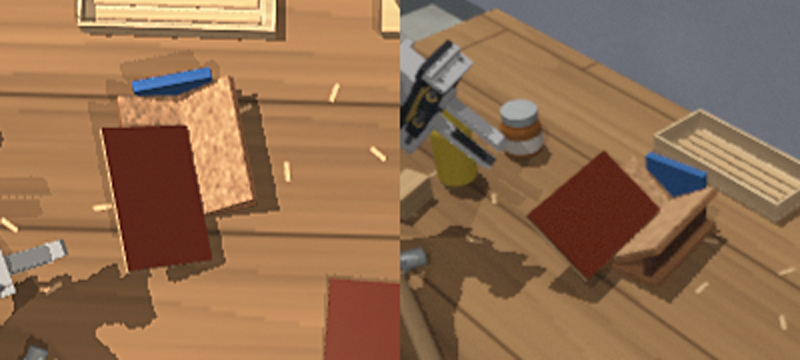

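Fingers (crop px 60,247) are lined up outside the blank's top edge near its near end, with no contact with the bottle. Advancing.

>>> carry_out:
  series:
    - [0,0,0,0.3,0,1.5,0.6]
    - [0,0,0,0.3,0,1.6,0.6]
    - [0,0,0,0.3,0,1.5,0.6]
    - [0,0,0,0.3,0,1.5,0.6]
    - [0,0,0,0.2,0,1.5,0.6]
    - [0,0,0,0,0,0,0.6]
    - [0,0,0,0,0,0,0.75]
    - [0,0,0,0,0,0,0.75]

```text
t: 4.75
eef_pos: [0.5354, 0.1489, 0.088]
orientation: [-0.137, 0.874, -0.448, 0.131]
contact_force: [-0.6, -0.0, -0.3]
opening: 0.0273
grip_force: 0.0
```

Run:
```python
from h import *
import cv2
P,M=tool(0,10,-.1,.109); show(P,M)
a=bot.snapshot('wrist'); print(bot.get_calibration('wrist')['eye'])
b=bot.snapshot('side')[110:290,200:440]
cv2.imwrite('pics/in.png',cv2.hconcat([cv2.resize(a,(400,300)),cv2.resize(b,(400,300))]))
```

```text
t 4.75 q [ 0.662  0.608  1.626 -0.966  1.365 -0.774] p [0.5354 0.1489 0.088 ] F [-0.6 -0.  -0.3] open 0.0273 grip 0.0
target [0.535 0.146 0.084] R.z [ 0.35 -0.75 -0.56] delta rot,cm [ 0.01  0.39 -0.25  0.23  0.19  0.45] angle 0.5 dist 0.5
[0.39643351 0.2867087  0.20262792]
```

View pics/in.png

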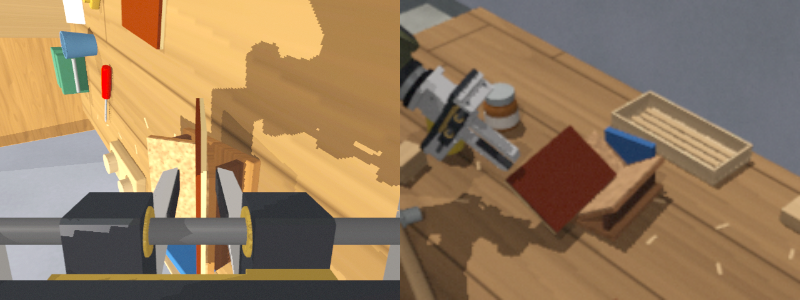

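The wrist picture shows the blank's edge (198,190) centred between the two fingers (168 and 228). Finish the advance and close.

>>> carry_out:
  series:
    - [0,0,0,0,0.1,0.3,0.75]
    - [0,0,0,0,0,0,0.85]
    - [0,0,0,0,0,0,0.9]
    - [0,0,0,0,0,0,0.95]
    - [0,0,0,0,0,0,1.0]
    - [0,0,0,0,0,0,1.0]
  force: 25

```text
t: 5.35
eef_pos: [0.5362, 0.146, 0.084]
orientation: [-0.137, 0.874, -0.449, 0.13]
contact_force: [0.4, -0.0, 0.1]
opening: 0.0002
grip_force: 0.0
```

Run:
```python
from h import *
P,M=tool(0,10,-.1,.109); show(P,M)
```

```text
t 5.35 q [ 0.657  0.613  1.629 -0.97   1.359 -0.77 ] p [0.5362 0.146  0.084 ] F [ 0.4 -0.   0.1] open 0.0002 grip 0.0
target [0.535 0.146 0.084] R.z [ 0.35 -0.75 -0.56] delta rot,cm [-0.05  0.3  -0.16  0.15  0.04 -0.02] angle 0.3 dist 0.2
```

Run:
```python
from h import *
import cv2
a=bot.snapshot('top')[110:290,180:380]; b=bot.snapshot('wrist'); c=bot.snapshot('side')[130:270,230:390]
cv2.imwrite('pics/c_wrist.png',b)
cv2.imwrite('pics/closed.png',cv2.hconcat([cv2.resize(a,(400,360),interpolation=cv2.INTER_CUBIC),cv2.resize(c,(400,360),interpolation=cv2.INTER_CUBIC)]))
P,M=tool(0,10,-.1,.109)
o=bot.get_obs();ct=bot.get_calibration('top');cs=bot.get_calibration('side');cw=bot.get_calibration('wrist')
T=o['eef_pos']; G=T-bot.pinch_z*R.from_quat(o['orientation']).as_matrix()[:,2]
p=np.array([T,G]); print('top',(proj(p,ct)-[180,110])*2,'side',(proj(p,cs)-[230,130])*[2.5,360/140],'wr',proj(p,cw))
f=toW([bl(-.14,.12),bl(.04,.12),bl(-.14,0)],th);print('blank corners top',(proj(f,ct)-[180,110])*2, 'wr',proj(f,cw))
```

```text
top [[143.18897705 233.07925976]
 [130.39247476 237.20862471]] side [[125.6567236  223.83622088]
 [112.10250812 212.93042085]] wr [[315.69520561 265.8722069 ]
 [315.68097885 276.40051562]]
blank corners top [[130.08660235 270.79145388]
 [103.08388661 127.16927431]
 [213.01686457 259.64630937]] wr [[306.56810082 209.77491151]
 [310.24677203 472.0103385 ]
 [310.11505467 156.19516677]]
```

View pics/closed.png

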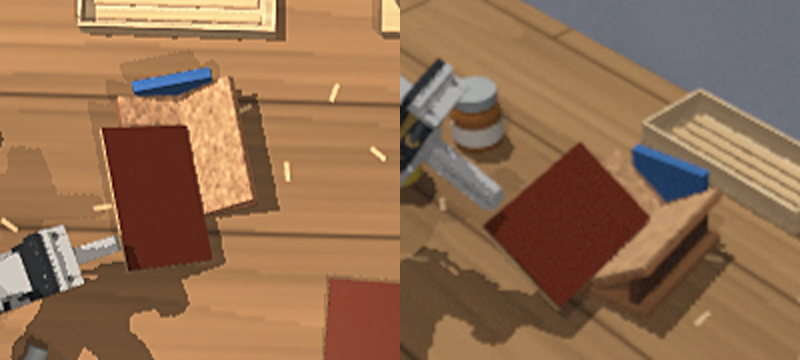

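View pics/c_wrist.png

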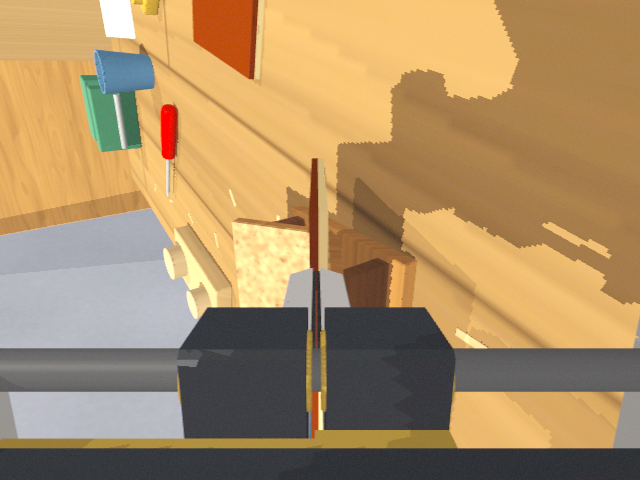

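Run:
```python
from h import *
import cv2
ct=bot.get_calibration('top');cs=bot.get_calibration('side');cw=bot.get_calibration('wrist')
o=bot.get_obs(); z=R.from_quat(o['orientation']).as_matrix()[:,2]; T=o['eef_pos']
p=np.array([[.5213,.2079,.1283],[.5213,.2079,.1283]-z*.0188,[.5213,.2079,.1283]-z*.06])
print('pre top',(proj(p,ct)-[180,110])*2,'side',(proj(p,cs)-[200,110])*2)
p=np.array([T-z*k for k in(0,.0188,.04,.06,.08,.1)])
print('now',proj(p,ct).round(1),proj(p,cs).round(1),proj(p,cw).round(1))
print(cw)
a=bot.snapshot('top'); b=bot.snapshot('side')
for im,c,x0,y0,n in((a,ct,210,200,'a'),(b,cs,230,180,'b')):
    im=cv2.resize(im[y0:y0+60,x0:x0+66],None,fx=6,fy=6,interpolation=cv2.INTER_NEAREST)
    for uv in proj(p,c): cv2.circle(im,tuple(int(v) for v in ((uv-[x0,y0])*6+3)),3,(0,255,0),-1)
    cv2.imwrite(f'pics/z{n}.png',im); globals()[n]=im
cv2.imwrite('pics/zz.png',cv2.hconcat([a,b]))
print([ (l,[(np.round(d['centre'],3),round(d['score'],2)) for d in bot.boxes_of(l,'side')]) for l in('blank_top_edge','blank')])
```

```text
pre top [[ 85.73396509 240.20662342]
 [ 71.85102931 244.57386557]
 [ 40.44661657 254.45294859]] side [[120.73184106 173.47218527]
 [109.77728913 164.88292572]
 [ 85.60835523 145.93251612]]
now [[251.6 226.5]
 [245.2 228.6]
 [237.8 231. ]
 [230.7 233.3]
 [223.5 235.6]
 [216.1 238. ]] [[280.3 217. ]
 [274.8 212.8]
 [268.7 208. ]
 [262.9 203.4]
 [257.  198.9]
 [251.2 194.3]] [[315.7 265.9]
 [315.7 276.4]
 [315.7 290.7]
 [315.6 307.5]
 [315.6 328.6]
 [315.6 356.2]]
{'fx': 390.4890187933778, 'fy': 390.4890187933778, 'cx': 315.8522091796298, 'cy': 238.54830680195323, 'eye': array([0.39749345, 0.28400429, 0.19883879]), 'attitude': array([-0.4671067 ,  0.14056727,  0.73549077,  0.47021857])}
[('blank_top_edge', [(array([ 0.361, -0.17 ,  0.007]), 0.7), (array([0.578, 0.129, 0.068]), 0.66)]), ('blank', [(array([ 0.36 , -0.169,  0.012]), 0.65), (array([0.577, 0.128, 0.066]), 0.62)])]
```

View pics/zz.png

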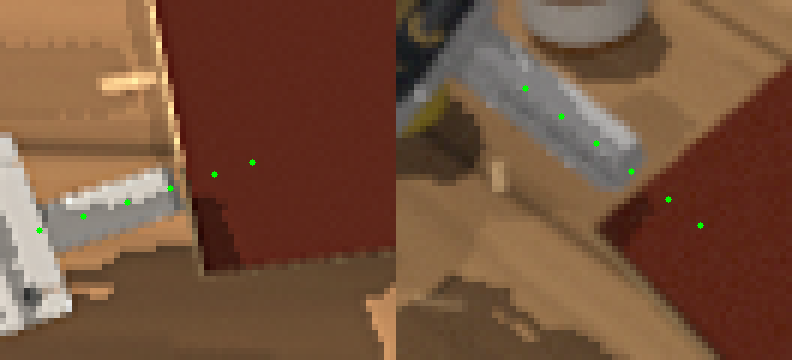

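Both views show the real finger tips end about 37 mm short of the reported TCP (crop tips at (175,185) and (635,170)), just outside the blank's edge, so they closed on air. Nothing was shifted. I open, go further in and close again.

>>> carry_out:
  series:
    - [0,0,0,0,0,0,0.6]
    - [0,0,0,0,0,0,0.6]
    - [0,0,0,0,0,0,0.6]
    - [0,0,0,0,0,0,0.6]
    - [0,0,0,0,0,0,0.6]
    - [0,0,0,0,0,0,0.6]

```text
t: 6.2
eef_pos: [0.5362, 0.1459, 0.0839]
orientation: [-0.137, 0.874, -0.449, 0.13]
contact_force: [-0.9, -0.3, -0.1]
opening: 0.0359
grip_force: 0.0
```

>>> carry_out:
  series:
    - [0,0,0,0,0.1,1.0,0.6]
    - [0,0,0,0,0,1.0,0.6]
    - [0,0,0,0,0,1.0,0.6]
    - [0,0,0,0,0,0,0.6]

```text
t: 6.53
eef_pos: [0.5465, 0.122, 0.0647]
orientation: [-0.137, 0.873, -0.449, 0.129]
contact_force: [-0.2, -0.5, -0.1]
opening: 0.0375
grip_force: 0.0
```

Run:
```python
from h import *
import cv2
P,M=tool(0,10,-.1,.079); show(P,M)
o=bot.get_obs(); M=R.from_quat(o['orientation']).as_matrix(); T=o['eef_pos']
ct=bot.get_calibration('top');cs=bot.get_calibration('side')
p=np.array([T-M[:,2]*k for k in(0,.0188,.04,.06,.08)])
a=bot.snapshot('top'); b=bot.snapshot('side');w=bot.snapshot('wrist')
for im,c,x0,y0,n in((a,ct,210,200,'a'),(b,cs,230,180,'b')):
    im=cv2.resize(im[y0:y0+60,x0:x0+66],None,fx=4,fy=4,interpolation=cv2.INTER_NEAREST)
    for uv in proj(p,c): cv2.circle(im,tuple(int(v) for v in ((uv-[x0,y0])*4+2)),2,(0,255,0),-1)
    globals()[n]=im
w=cv2.resize(w[150:390,188:452],(264,240))
cv2.imwrite('pics/zz2.png',cv2.hconcat([a,b,w]))
```

```text
t 6.53 q [ 0.612  0.634  1.652 -1.002  1.308 -0.753] p [0.5465 0.122  0.0647] F [-0.2 -0.5 -0.1] open 0.0375 grip 0.0
target [0.54  0.122 0.066] R.z [ 0.35 -0.75 -0.56] delta rot,cm [-0.09  0.16 -0.1   0.59 -0.06 -0.31] angle 0.2 dist 0.7
```

View pics/zz2.png

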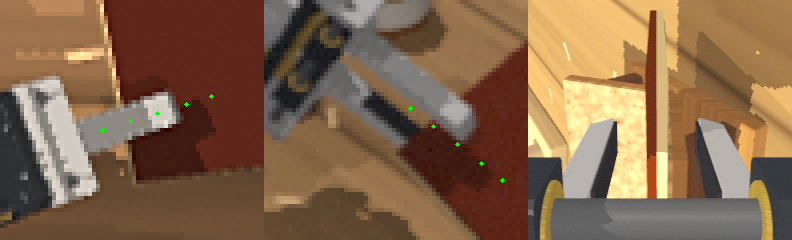

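The tips now overlap the blank, one finger above and one below, with the blank centred in the wrist view (655 between 610 and 705). Close.

>>> carry_out:
  series:
    - [0,0,0,0,0,0.4,0.75]
    - [0,0,0,0,0,0,0.85]
    - [0,0,0,0,0,0,0.9]
    - [0,0,0,0,0,0,1.0]
    - [0,0,0,0,0,0,1.0]
  force: 25

```text
t: 7.1
eef_pos: [0.548, 0.1212, 0.064]
orientation: [-0.137, 0.874, -0.449, 0.13]
contact_force: [-0.1, 1.1, -1.1]
opening: 0.0087
grip_force: 25.0
```

```bash
cat >> kin.py <<'E'
def cur():
    "turn, phi, x, d, n of the tool grasp point as measured, cradle frame"
    o=bot.get_obs(); Rz=R.from_rotvec([0,0,-th[2]]); M=Rz.as_matrix()@R.from_quat(o['orientation']).as_matrix()
    T=Rz.apply(o['eef_pos']-[th[0],th[1],.028]); g=T-bot.pinch_z*M[:,2]
    al=np.degrees(np.arctan2(M[2,1],M[1,1]))+55; y=M[:,1]
    u=np.array([0,np.cos(np.radians(al-0))*C-np.sin(np.radians(al))*S,np.sin(np.radians(al))*C+np.cos(np.radians(al))*S])
    return al+0,np.degrees(np.arcsin(M[0,2])),g[0],g@u,-(g@y)
E
python3 - <<'E'
from kin import *
P,M=tool(0,10,-.1,.074); show(P,M); c=cur(); print(np.round(c,4))
q=bot.get_obs()['joints']
for al in range(0,111,10):
    P,M=tool(al,c[1],c[2],c[3],c[4]); q,e=ik(P,M,q); print(al,q.round(2),round(e,3))
E
```

```text
t 7.1 q [ 0.609  0.635  1.653 -1.005  1.303 -0.752] p [0.548  0.1212 0.064 ] F [-0.1  1.1 -1.1] open 0.0087 grip 25.0
target [0.541 0.118 0.064] R.z [ 0.35 -0.75 -0.56] delta rot,cm [-0.05  0.32 -0.16  0.79 -0.06  0.03] angle 0.4 dist 0.8
[-1.68000e-02  1.03167e+01 -9.24000e-02  7.57000e-02  4.20000e-03]
0 [ 0.61  0.63  1.66 -1.    1.3  -0.75] 0.0
10 [ 0.54  0.52  1.69 -0.89  1.18 -0.86] 0.0
20 [ 0.45  0.43  1.72 -0.74  1.07 -1.  ] 0.0
30 [ 0.35  0.36  1.74 -0.55  0.98 -1.18] 0.0
40 [ 0.23  0.31  1.75 -0.33  0.92 -1.4 ] 0.0
50 [ 0.11  0.3   1.74 -0.08  0.91 -1.64] 0.0
60 [-0.01  0.31  1.73  0.15  0.95 -1.87] 0.0
70 [-0.13  0.35  1.7   0.36  1.03 -2.07] 0.0
80 [-0.23  0.42  1.66  0.52  1.14 -2.22] 0.0
90 [-0.31  0.51  1.62  0.65  1.25 -2.33] 0.0
100 [-0.38  0.61  1.56  0.76  1.38 -2.41] 0.0
110 [-0.44  0.73  1.51  0.85  1.5  -2.47] 0.0
```

```bash
cat >> kin.py <<'E'
import sys
def bottom(al):
    D=np.radians; w=lambda deg:np.array([np.cos(D(deg)),np.sin(D(deg))])
    if al<=20: a=0
    elif al<90: a=.009*np.sin(D(al-20))/np.sin(D(110))
    else: return -.0045*w(125+al)   # B at the V
    return a*w(35)+.0045*w(125+al)
def pose(al,x,d,phi,dn,lift=0):
    "grasp-point pose for a blank at turn al; d from blank's lower edge, dn offset of the grasp from the mid-plane"
    u=np.radians(35+al); U=np.array([np.cos(u),np.sin(u)]); N=np.array([-np.sin(u),np.cos(u)])
    g=bottom(al)+(d+lift)*U+dn*N
    _,M=tool(al,phi,x,d); 
    return toW([x,g[0],g[1]+.028],th)[0]+bot.pinch_z*M[:,2], M
def rows(als,x,d,phi,dn,lift):
    o=dict(bot.get_obs())
    for a in als:
        P,M=pose(a,x,d,phi,dn,lift); print(a,step(P,M,o).round(2).tolist())
        o['eef_pos']=P;o['orientation']=R.from_matrix(M).as_quat()
E
python3 - <<'E'
from kin import *
rows([4,8,12,16,20,24,28,32,36,40],-.0924,.0757,10.3,-.0003,.0008)
E
```

```text
4 [-3.98, 0.02, 0.56, -0.01, -0.43, -0.04]
8 [-3.94, 0.0, 0.72, 0.01, -0.4, 0.04]
12 [-3.94, 0.0, 0.72, 0.01, -0.4, 0.04]
16 [-3.94, -0.0, 0.72, 0.01, -0.4, 0.04]
20 [-3.94, 0.0, 0.72, 0.01, -0.4, 0.04]
24 [-3.94, -0.0, 0.72, -0.0, -0.38, -0.02]
28 [-3.94, 0.0, 0.72, -0.0, -0.38, -0.02]
32 [-3.94, -0.0, 0.72, -0.0, -0.37, -0.01]
36 [-3.94, 0.0, 0.72, -0.0, -0.37, -0.01]
40 [-3.94, 0.0, 0.72, -0.0, -0.37, -0.01]
```

>>> carry_out:
  series:
    - [-3.9,0,0.6,0,-0.42,-0.04,1.0]
    - [-3.9,0,0.7,0,-0.4,0.03,1.0]
    - [-3.9,0,0.7,0,-0.4,0.03,1.0]
    - [-3.9,0,0.7,0,-0.4,0.03,1.0]

```text
t: 7.43
eef_pos: [0.5504, 0.1108, 0.076]
orientation: [-0.133, 0.93, -0.321, 0.121]
contact_force: [0.2, 0.7, -2.1]
opening: 0.0091
grip_force: 25.0
```

Run:
```python
from kin import *
o=bot.get_obs(); print(o['contact_force'].round(1),o['wrist_torque'].round(2),o['opening'],o['grip_force'],np.round(cur(),4))
rows([20,24,28,32,36,40,44,48],-.0924,.0757,10.3,-.0003,.0008)
```

```text
[ 0.2  0.7 -2.1] [ 0.51  0.28 -0.04] 0.00908557832124647 24.999818801879883 [ 1.60051e+01  1.03737e+01 -9.23000e-02  7.71000e-02  3.90000e-03]
20 [-3.93, 0.07, 0.71, 0.03, -0.43, 0.1]
24 [-3.94, -0.0, 0.72, -0.0, -0.38, -0.02]
28 [-3.94, 0.0, 0.72, -0.0, -0.38, -0.02]
32 [-3.94, -0.0, 0.72, -0.0, -0.37, -0.01]
36 [-3.94, 0.0, 0.72, -0.0, -0.37, -0.01]
40 [-3.94, 0.0, 0.72, -0.0, -0.37, -0.01]
44 [-3.94, -0.0, 0.72, -0.0, -0.36, -0.0]
48 [-3.94, 0.0, 0.72, 0.0, -0.36, 0.0]
```

>>> carry_out:
  series:
    - [-3.9,0,0.7,0,-0.42,0.06,1.0]
    - [-3.9,0,0.7,0,-0.38,-0.02,1.0]
    - [-3.9,0,0.7,0,-0.38,-0.02,1.0]
    - [-3.9,0,0.7,0,-0.37,-0.01,1.0]
    - [-3.9,0,0.7,0,-0.37,-0.01,1.0]
    - [-3.9,0,0.7,0,-0.37,-0.01,1.0]
    - [-3.9,0,0.7,0,-0.36,0,1.0]
    - [-3.9,0,0.7,0,-0.36,0,1.0]

```text
t: 8.1
eef_pos: [0.5564, 0.0843, 0.0893]
orientation: [-0.115, 0.987, -0.053, 0.097]
contact_force: [-0.2, 0.5, -1.0]
opening: 0.0091
grip_force: 25.0
```

Run:
```python
from kin import *
o=bot.get_obs(); print(o['contact_force'].round(1),o['wrist_torque'].round(2),o['opening'],o['grip_force'],np.round(cur(),4))
rows([52,56,60,64,68,72,76,80],-.0924,.0757,10.3,-.0003,.0008)
```

```text
[-0.2  0.5 -1. ] [ 0.13  0.3  -0.01] 0.00906662815692564 24.99851703643799 [ 4.76914e+01  1.03812e+01 -9.23000e-02  8.02000e-02  1.00000e-03]
52 [-4.23, 0.08, 0.84, 0.03, -0.37, 0.07]
56 [-3.94, 0.0, 0.72, 0.0, -0.36, 0.01]
60 [-3.94, -0.0, 0.72, 0.0, -0.36, 0.01]
64 [-3.94, 0.0, 0.72, 0.0, -0.36, 0.02]
68 [-3.94, 0.0, 0.72, 0.0, -0.36, 0.02]
72 [-3.94, 0.0, 0.72, 0.0, -0.36, 0.03]
76 [-3.94, -0.0, 0.72, 0.01, -0.37, 0.03]
80 [-3.94, 0.0, 0.72, 0.01, -0.37, 0.03]
```

>>> carry_out:
  series:
    - [-4.2,0,0.8,0,-0.37,0.05,1.0]
    - [-3.9,0,0.7,0,-0.36,0.01,1.0]
    - [-3.9,0,0.7,0,-0.36,0.01,1.0]
    - [-3.9,0,0.7,0,-0.36,0.02,1.0]
    - [-3.9,0,0.7,0,-0.36,0.02,1.0]
    - [-3.9,0,0.7,0,-0.36,0.03,1.0]
    - [-3.9,0,0.7,0,-0.37,0.03,1.0]
    - [-3.9,0,0.7,0,-0.37,0.03,1.0]

```text
t: 8.77
eef_pos: [0.5629, 0.0565, 0.0839]
orientation: [-0.089, 0.969, 0.221, 0.064]
contact_force: [-0.0, 0.9, -1.1]
opening: 0.0086
grip_force: 25.0
```

Run:
```python
from kin import *
o=bot.get_obs(); print(o['contact_force'].round(1),o['wrist_torque'].round(2),o['opening'],o['grip_force'],np.round(cur(),4),o['joints'].round(2))
rows([84,88,91,94,97,100,102.5,105],-.0924,.0757,10.3,-.0003,.0008)
```

```text
[-0.   0.9 -1.1] [-0.33  0.15 -0.02] 0.008576473202255852 24.99728500843048 [ 7.96956e+01  1.03346e+01 -9.19000e-02  7.84000e-02 -3.70000e-03] [-0.21  0.41  1.66  0.52  1.14 -2.21]
84 [-4.21, 0.03, 0.88, 0.06, -0.36, 0.07]
88 [-3.94, 0.0, 0.72, 0.01, -0.38, 0.04]
91 [-2.95, 0.0, 0.54, 0.0, -0.29, 0.01]
94 [-2.95, 0.0, 0.54, -0.0, -0.3, -0.02]
97 [-2.95, -0.0, 0.54, -0.0, -0.3, -0.02]
100 [-2.95, -0.0, 0.54, -0.0, -0.3, -0.02]
102.5 [-2.46, 0.0, 0.45, -0.0, -0.25, -0.02]
105 [-2.46, -0.0, 0.45, -0.0, -0.25, -0.02]
```

>>> carry_out:
  series:
    - [-4.2,0,0.8,0,-0.36,0.06,1.0]
    - [-3.9,0,0.7,0,-0.38,0.04,1.0]
    - [-2.95,0,0.54,0,-0.29,0.01,1.0]
    - [-2.95,0,0.54,0,-0.3,-0.02,1.0]
    - [-2.95,0,0.54,0,-0.3,-0.02,1.0]
    - [-2.95,0,0.54,0,-0.3,-0.02,1.0]
    - [-2.46,0,0.45,0,-0.25,-0.02,1.0]
    - [-2.46,0,0.45,0,-0.25,-0.02,1.0]

```text
t: 9.43
eef_pos: [0.5672, 0.0375, 0.0693]
orientation: [-0.062, 0.902, 0.427, 0.035]
contact_force: [0.2, 1.8, 0.0]
opening: 0.0086
grip_force: 25.0
```

Run:
```python
from kin import *
o=bot.get_obs(); print(o['contact_force'].round(1),o['wrist_torque'].round(2),o['opening'],o['grip_force'],np.round(cur(),4),o['joints'].round(2))
rows([106,107,108,109,110],-.0924,.0757,10.3,-.0003,.0004)
```

```text
[0.2 1.8 0. ] [ 0.05 -0.07 -0.07] 0.00861117182821992 25.002484023571014 [ 1.049008e+02  1.027430e+01 -9.190000e-02  7.670000e-02 -5.000000e-03] [-0.4   0.65  1.54  0.81  1.44 -2.43]
106 [-1.08, -0.03, 0.23, 0.05, -0.13, 0.04]
107 [-0.98, 0.0, 0.18, -0.0, -0.1, -0.01]
108 [-0.98, -0.0, 0.18, -0.0, -0.1, -0.01]
109 [-0.98, -0.0, 0.18, -0.0, -0.1, -0.01]
110 [-0.98, 0.0, 0.18, -0.0, -0.1, -0.01]
```

>>> carry_out:
  series:
    - [-1.1,0,0.2,0,-0.13,0.02,1.0]
    - [-1,0,0.2,0,-0.1,0,1.0]
    - [-1,0,0.2,0,-0.1,-0.01,1.0]
    - [0,0,0,0,0,0,1.0]

```text
t: 9.77
eef_pos: [0.5675, 0.0356, 0.0665]
orientation: [-0.058, 0.89, 0.45, 0.031]
contact_force: [0.0, 1.8, 2.5]
opening: 0.0088
grip_force: 25.0
```

Run:
```python
from kin import *
o=bot.get_obs(); print(o['contact_force'].round(1),o['wrist_torque'].round(2),o['opening'],o['grip_force'],np.round(cur(),4),o['joints'].round(2))
rows([109,110],-.0924,.0757,10.3,-.0003,.0004)
```

```text
[0.  1.8 2.5] [ 0.73 -0.05  0.05] 0.00882555812052907 25.02591222524643 [ 1.079842e+02  1.025760e+01 -9.200000e-02  7.620000e-02 -4.700000e-03] [-0.42  0.69  1.52  0.83  1.48 -2.45]
109 [-1.01, -0.04, 0.15, 0.04, -0.09, -0.01]
110 [-0.98, 0.0, 0.18, -0.0, -0.1, -0.01]
```

>>> carry_out:
  series:
    - [-1,0,0.2,0,-0.09,0,1.0]
    - [0,0,0,0,0,0,1.0]
    - [0,0,0,0,0,0,0.85]
    - [0,0,0,0,0,0,0.8]
    - [0,0,0,0,0,0,0.75]
    - [0,0,0,0,0,0,0.75]

```text
t: 10.27
eef_pos: [0.5677, 0.035, 0.0659]
orientation: [-0.057, 0.887, 0.457, 0.03]
contact_force: [-0.2, 0.1, -0.5]
opening: 0.0231
grip_force: 0.0
```

Run:
```python
from kin import *
import cv2
P,M=pose(110,-.0924,.0757,10.3,-.0003,.0004); show(P,M); print(np.round(cur(),4))
ct=bot.get_calibration('top');cs=bot.get_calibration('side')
a=bot.snapshot('top');b=bot.snapshot('side'); cv2.imwrite('pics/t3.png',a); cv2.imwrite('pics/s3.png',b)
# pale face expected corners on right wing with far end at x=s: darkness test of the predicted outline
for s in (.03,.035,.04,.045):
    m=[bl(s,.12),bl(s,0),bl(s-.18,0),bl(s-.18,.12)]; m=np.array(m)*[1,-1,1]
    print(s,proj(toW(m,th),ct).round(1).tolist())
for l in('blank','blank_top_edge','blank_stop_end'):
  for c in('top','side'): print(l,c,[(np.round(d['centre'],3).tolist(),round(d['score'],2)) for d in bot.boxes_of(l,c)])
```

```text
t 10.27 q [-0.424  0.699  1.516  0.841  1.49  -2.45 ] p [0.5677 0.035  0.0659] F [-0.2  0.1 -0.5] open 0.0231 grip 0.0
target [0.567 0.034 0.065] R.z [-0.    0.83 -0.56] delta rot,cm [-1.09 -0.03  0.17  0.05 -0.11  0.  ] angle 1.1 dist 0.1
[ 1.088972e+02  1.026800e+01 -9.190000e-02  7.630000e-02 -4.700000e-03]
0.03 [[306.9, 163.3], [270.2, 176.6], [283.3, 244.4], [321.1, 234.6]]
0.035 [[306.5, 161.3], [269.8, 174.8], [282.9, 242.5], [320.7, 232.6]]
0.04 [[306.1, 159.4], [269.5, 172.9], [282.6, 240.6], [320.3, 230.6]]
0.045 [[305.7, 157.4], [269.1, 171.0], [282.2, 238.7], [319.9, 228.6]]
blank top [([0.463, -0.102, 0.016], 0.87), ([0.612, 0.041, 0.072], 0.66)]
blank side [([0.547, 0.035, 0.064], 0.65), ([0.359, -0.172, 0.011], 0.62)]
blank_top_edge top [([0.611, 0.042, 0.076], 0.93), ([0.459, -0.099, 0.009], 0.87)]
blank_top_edge side [([0.357, -0.17, 0.009], 0.94), ([0.551, 0.031, 0.065], 0.87)]
blank_stop_end top [([0.611, 0.041, 0.067], 0.98), ([0.452, 0.412, 0.042], 0.75), ([0.462, -0.101, 0.011], 0.63), ([0.581, -0.528, 0.053], 0.23)]
blank_stop_end side [([0.551, 0.032, 0.062], 0.87), ([0.36, -0.168, 0.01], 0.68)]
```

>>> carry_out:
  series:
    - [-1,0,0.2,0,-0.1,0,0.75]
    - [0,0,0,0,0,0,1.0]
    - [0,0,0,0,0,0,1.0]
    - [0,0,0,0,0,0,1.0]
    - [0,0,0,0,0,0,1.0]
  force: 12

```text
t: 11.08
eef_pos: [0.5678, 0.0347, 0.0653]
orientation: [-0.056, 0.883, 0.466, 0.028]
contact_force: [-0.1, 1.8, 1.8]
opening: 0.0091
grip_force: 12.0
```

>>> carry_out:
  series:
    - [0,0,0,-0.4,0,0.07,1.0]
    - [0,0,0,-0.5,0,0.09,1.0]
    - [0,0,0,-0.5,0,0.09,1.0]
    - [0,0,0,-0.5,0,0.09,1.0]
    - [0,0,0,-0.5,0,0.09,1.0]
    - [0,0,0,-0.5,0,0.09,1.0]
    - [0,0,0,-0.3,0,0.05,1.0]
    - [0,0,0,0,0,0,1.0]

```text
t: 11.75
eef_pos: [0.6004, 0.0419, 0.0653]
orientation: [-0.056, 0.883, 0.466, 0.029]
contact_force: [0.7, 3.0, 5.1]
opening: 0.009
grip_force: 12.0
```

Run:
```python
from kin import *
o=bot.get_obs(); print(o['contact_force'].round(1),o['wrist_torque'].round(2),o['opening'],o['grip_force'],np.round(cur(),4))
P,M=pose(110,-.0524,.0757,10.3,-.0003,.0); show(P,M)
```

```text
[0.7 3.  5.1] [ 0.83 -0.1  -0.05] 0.008952097995345128 11.99436441063881 [ 1.099583e+02  1.027880e+01 -5.850000e-02  7.610000e-02 -5.100000e-03]
t 11.75 q [-0.397  0.76   1.418  0.866  1.511 -2.406] p [0.6004 0.0419 0.0653] F [0.7 3.  5.1] open 0.009 grip 12.0
target [0.606 0.043 0.065] R.z [-0.    0.83 -0.56] delta rot,cm [-0.04 -0.02 -0.   -0.6  -0.04  0.15] angle 0.0 dist 0.6
```

>>> carry_out:
  series:
    - [0,0,0,-0.15,-0.03,0.02,1.0]
    - [0,0,0,-0.15,0,0.03,1.0]
    - [0,0,0,-0.15,0,0.03,1.0]
    - [0,0,0,0,0,0,1.0]

```text
t: 12.08
eef_pos: [0.6041, 0.0426, 0.0652]
orientation: [-0.056, 0.883, 0.466, 0.028]
contact_force: [-3.5, 1.0, 5.9]
opening: 0.0093
grip_force: 12.0
```

>>> carry_out:
  series:
    - [0,0,0,-0.15,0,0.03,1.0]
    - [0,0,0,0,0,0,1.0]

```text
t: 12.25
eef_pos: [0.6055, 0.043, 0.0652]
orientation: [-0.056, 0.883, 0.466, 0.028]
contact_force: [-4.6, 2.6, 6.6]
opening: 0.0089
grip_force: 12.0
```

>>> carry_out:
  series:
    - [0,0,0,-0.1,0,0.02,1.0]
    - [0,0,0,0,0,0,1.0]

```text
t: 12.42
eef_pos: [0.6064, 0.0432, 0.0652]
orientation: [-0.056, 0.883, 0.466, 0.028]
contact_force: [-4.8, 0.9, 7.2]
opening: 0.009
grip_force: 12.0
```

>>> carry_out:
  series:
    - [0,0,0,-0.1,0,0.02,1.0]
    - [0,0,0,0,0,0,1.0]

```text
t: 12.58
eef_pos: [0.6074, 0.0434, 0.0652]
orientation: [-0.056, 0.883, 0.466, 0.028]
contact_force: [-5.7, 1.8, 6.5]
opening: 0.0092
grip_force: 12.0
```

>>> carry_out:
  series:
    - [0,0,0,0,0,0,0.85]
    - [0,0,0,0,0,0,0.75]
    - [0,0,0,0,0,0,0.7]
    - [0,0,0,0,0,0,0.7]
    - [0,0,0,0,0,-1.5,0.7]
    - [0,0,0,0,0,-2.5,0.7]
    - [0,0,0,0,0,-3,0.7]
    - [0,0,0,0,0,-3,0.7]

```text
t: 13.25
eef_pos: [0.6075, -0.0411, 0.1226]
orientation: [-0.056, 0.883, 0.465, 0.028]
contact_force: [0.7, -0.5, 0.2]
opening: 0.028
grip_force: 0.0
```

Run:
```python
from kin import *
import cv2
o=bot.get_obs(); print(o['contact_force'].round(1),np.round(cur(),4))
ct=bot.get_calibration('top');cs=bot.get_calibration('side')
a=bot.snapshot('top');b=bot.snapshot('side')
m=np.array([bl(.08,.12),bl(.08,0),bl(-.10,0),bl(-.10,.12)])*[1,-1,1]; P=toW(m,th)
out=[]
for im,c,x0,y0 in((a,ct,235,135),(b,cs,255,150)):
    im=cv2.resize(im[y0:y0+100,x0:x0+100],None,fx=4,fy=4,interpolation=cv2.INTER_NEAREST)
    for uv in proj(P,c): cv2.circle(im,tuple(int(v) for v in ((uv-[x0,y0])*4+2)),2,(0,255,0),-1)
    out.append(im)
cv2.imwrite('pics/fin.png',cv2.hconcat(out))
```

```text
[ 0.7 -0.5  0.2] [ 1.099226e+02  1.025430e+01 -6.970000e-02  1.766000e-01 -4.400000e-03]
```

View pics/fin.png

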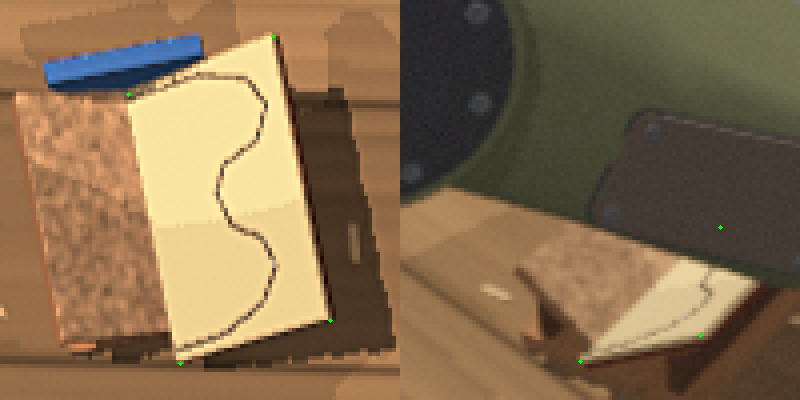

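The view shows the blank pale side up and flat on the right wing, all four corners within about 1 px of the predicted home position (green dots), end at the stop. I'll confirm contact with a gentle push on the near end face.

Run:
```python
from kin import *
o=bot.get_obs();q=o['joints']
for x,d in((-.14,.17),(-.14,.055),(-.105,.055)):
    P,M=tool(110,10.3,x,d,-.0045); s,e=ik(P,M,q); print(x,d,s.round(2),round(e,4),step(P,M).round(2))
```

```text
-0.14 0.17 [-0.58  0.65  1.47  0.77  1.66 -2.46] 0.0 [-0.27  0.27  0.05  7.16  0.01 -0.31]
-0.14 0.055 [-0.46  0.65  1.66  0.84  1.46 -2.54] 0.0 [-0.27  0.27  0.05  9.27  0.07 11.  ]
-0.105 0.055 [-0.42  0.7   1.58  0.86  1.46 -2.49] 0.0 [-0.27  0.27  0.05  5.83  0.07 11.64]
```

>>> carry_out:
  series:
    - [0,0,0,1.9,0,0,1.0]
    - [0,0,0,1.9,0,0,1.0]
    - [0,0,0,1.9,0,0,1.0]
    - [0,0,0,0.5,0,2.8,1.0]
    - [0,0,0,0.5,0,2.8,1.0]
    - [0,0,0,0.5,0,2.8,1.0]
    - [0,0,0,0.6,0,2.8,1.0]
    - [0,0,0,0,0,0,1.0]

```text
t: 14.02
eef_pos: [0.5275, 0.0508, 0.0477]
orientation: [-0.055, 0.882, 0.466, 0.025]
contact_force: [0.3, 0.2, -0.7]
opening: 0.0008
grip_force: 0.0
```

Run:
```python
from kin import *
o=bot.get_obs();print(o['contact_force'].round(1),np.round(cur(),4),o['joints'].round(2))
```

```text
[ 0.3  0.2 -0.7] [ 1.101239e+02  9.999600e+00 -1.277000e-01  4.590000e-02 -4.500000e-03] [-0.43  0.67  1.64  0.85  1.45 -2.52]
```

>>> carry_out:
  series:
    - [0,0,0,-0.2,0,-1.0,1.0]
    - [0,0,0,-0.7,0,0.13,1.0]
    - [0,0,0,-0.7,0,0.13,1.0]
    - [0,0,0,0,0,0,1.0]

```text
t: 14.35
eef_pos: [0.5479, 0.0416, 0.0566]
orientation: [-0.056, 0.883, 0.465, 0.029]
contact_force: [-0.6, -1.1, -0.8]
opening: 0.0005
grip_force: 0.0
```

>>> carry_out:
  series:
    - [0,0,0,-0.2,0,0.04,1.0]
    - [0,0,0,-0.2,0,0.04,1.0]
    - [0,0,0,0,0,0,1.0]

```text
t: 14.6
eef_pos: [0.5502, 0.0433, 0.0559]
orientation: [-0.056, 0.883, 0.465, 0.028]
contact_force: [-0.8, 0.9, 0.4]
opening: 0.0006
grip_force: 0.0
```

>>> carry_out:
  series:
    - [0,0,0,-0.15,0,0.03,1.0]
    - [0,0,0,0,0,0,1.0]

```text
t: 14.77
eef_pos: [0.5516, 0.0437, 0.0559]
orientation: [-0.055, 0.883, 0.465, 0.028]
contact_force: [-0.1, -0.4, 0.5]
opening: 0.0005
grip_force: 0.0
```

Run:
```python
from kin import *
o=bot.get_obs();print(o['contact_force'].round(1),np.round(cur(),4),o['joints'].round(2))
```

```text
[-0.1 -0.4  0.5] [ 1.099483e+02  1.026740e+01 -1.058000e-01  6.050000e-02 -4.400000e-03] [-0.43  0.69  1.57  0.85  1.47 -2.48]
```

Now approach in 1 mm steps, watching the force.

>>> carry_out:
  series:
    - [0,0,0,-0.12,0,0.02,1.0]
    - [0,0,0,0,0,0,1.0]

```text
t: 14.93
eef_pos: [0.5528, 0.044, 0.0559]
orientation: [-0.056, 0.883, 0.465, 0.028]
contact_force: [-0.3, 0.2, 0.2]
opening: 0.0005
grip_force: 0.0
```

>>> carry_out:
  series:
    - [0,0,0,-0.12,0,0.02,1.0]
    - [0,0,0,0,0,0,1.0]

```text
t: 15.1
eef_pos: [0.554, 0.0443, 0.0559]
orientation: [-0.056, 0.883, 0.465, 0.028]
contact_force: [1.2, 0.6, 0.6]
opening: 0.0003
grip_force: 0.0
```

>>> carry_out:
  series:
    - [0,0,0,-0.12,0,0.02,1.0]
    - [0,0,0,0,0,0,1.0]

```text
t: 15.27
eef_pos: [0.5551, 0.0445, 0.0559]
orientation: [-0.056, 0.883, 0.465, 0.028]
contact_force: [-0.9, -1.0, 0.9]
opening: 0.0007
grip_force: 0.3
```

>>> carry_out:
  series:
    - [0,0,0,-0.1,0,0.02,1.0]
    - [0,0,0,0,0,0,1.0]

```text
t: 15.43
eef_pos: [0.5558, 0.0448, 0.0558]
orientation: [-0.056, 0.883, 0.465, 0.028]
contact_force: [-2.8, -1.3, 0.5]
opening: 0.0005
grip_force: 1.4
```

>>> carry_out:
  series:
    - [0,0,0,-0.1,0,0.02,1.0]
    - [0,0,0,0,0,0,1.0]

```text
t: 15.6
eef_pos: [0.5561, 0.0449, 0.0557]
orientation: [-0.056, 0.883, 0.466, 0.027]
contact_force: [-8.5, -2.5, 2.1]
opening: 0.0005
grip_force: 4.8
```

Run:
```python
from kin import *
o=bot.get_obs();print(o['contact_force'].round(1),o['wrist_torque'].round(2),np.round(cur(),4))
```

```text
[-8.5 -2.5  2.1] [-0.35  0.99  1.5 ] [ 1.099876e+02  1.014300e+01 -1.011000e-01  6.040000e-02 -4.400000e-03]
```

It is firm against the stop: 8.5 N with no further motion. Back off and withdraw.

>>> carry_out:
  series:
    - [0,0,0,0.7,0,-0.13,1.0]
    - [0,0,0,1.2,0,-0.2,1.0]
    - [0,0,0,0,0,-3,1.0]
    - [0,0,0,0,0,-3.5,1.0]
    - [0,0,0,0,0,-3.5,1.0]
    - [0,0,0,0,0,-3.5,1.0]
    - [0,0,0,0,0,0,1.0]
    - [0,0,0,0,0,0,1.0]

```text
t: 16.27
eef_pos: [0.5387, -0.0717, 0.1325]
orientation: [-0.055, 0.883, 0.465, 0.03]
contact_force: [0.4, 0.2, -0.3]
opening: 0.0006
grip_force: 0.0
```

Run:
```python
from kin import *
import cv2
ct=bot.get_calibration('top'); a=bot.snapshot('top'); o=bot.get_obs(); print(o['contact_force'].round(1),o['eef_pos'],o['t'])
m=cv2.inRange(a[130:260,230:340],(110,170,200),(255,255,255))
n,l,s,c=cv2.connectedComponentsWithStats(m); i=1+s[1:,4].argmax(); cn=max(cv2.findContours((l==i).astype('uint8'),0,2)[0],key=cv2.contourArea)
print('quad',cv2.boxPoints(cv2.minAreaRect(cn))+[230,130])
mm=np.array([bl(.08,.12),bl(.08,0),bl(-.10,0),bl(-.10,.12)])*[1,-1,1]; print(proj(toW(mm,th),ct).round(1))
for l in('oil_bottle','varnish_jar','rib_block','mallet','gouge','pencil_cup','thumb_plane'): print(l,[np.round(d['centre'],3).tolist() for d in bot.boxes_of(l,'top')][:2])
```

```text
[-0.4 -0.3  0.2] [ 0.53828361 -0.07038077  0.13175996] 16.3167
quad [[262.8870163  151.31555939]
 [302.19752502 142.73871613]
 [318.11296844 215.68444061]
 [278.80245972 224.26128387]]
[[303.  143.7]
 [266.6 158. ]
 [279.6 225.4]
 [317.1 214.7]]
oil_bottle [[0.545, 0.41, 0.099]]
varnish_jar [[0.668, 0.4, 0.075]]
rib_block [[0.45, 0.41, 0.041], [0.664, 0.402, 0.074]]
mallet [[0.324, 0.236, 0.025]]
gouge [[0.683, -0.396, 0.015]]
pencil_cup [[0.583, -0.531, 0.057]]
thumb_plane []
```

```bash
python3 -c "
from rig import bot
print(bot.finish_job())"
```

```text
the job is handed in; nothing more can be done
None
```

The blank is turned over onto the right wing, pale pencilled face up and lying flat, with its end against the blue stop (a push on the near end reached 8.5 N with no further movement); the job was handed in at about 17 s with the robot clear, and the other things checked appear unmoved, except the thumb plane, which was not detected in the last top picture.

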